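Slide the battery pack into its charging dock

TASK

Push the heavy grey battery pack across the worktop, low down near its base so that it slides and does not tip, until it is fully home against the back of the white charging dock. Then press the green button on top of the dock all the way down and let it go. Do not lift or carry the pack, and leave the brown bottle, the jar of caps and the vial beside the dock undisturbed.

Things in the scene. Friction and masses are not known exactly. Their poses are not given: they have to be found in the camera images.
- pack: loose grey box, black band at the base, yellow band and flat handle at the top; 73 (x) x 120 (y) x 92 mm (z), about 0.9 kg, evenly heavy, smooth, on a grippy rubber foot 56 x 104 mm, 6 mm high: sliding takes 5 to 17 N, and a push at half its height or above tips it; below 25 mm is safe. Origin: centre of its underside. z up; its +x face (brass contacts) goes into the dock and meets the back stop
- dock: fixed white dock, open to the robot, slippery, no floor. Origin: on the worktop, x into the dock; a pack fully home has its origin and axes at the dock's. Back stop at x = 36.5 mm, then a housing 150 wide, 52 high, to x = 114. Side rails 20 high, inner faces 129 mm apart, from the back to x = -49; then they flare to a mouth 144 mm wide at x = -83 mm
- charge_button_top (a point): centre of the top face of the round green push button (28 mm across) on top of the dock's housing, 78.5 mm behind the dock's origin on its centre line; the button is pressed straight down
- charge_button (a joint): travel of the green button in m: 0 = up, 0.006 = fully down; a spring (about 4 N when fully down) brings it back up
- amber_bottle: loose brown glass bottle with a black cap, 56 mm across, 112 mm high, standing to the left of the dock. Origin: centre of its underside
- cap_jar: loose clear jar of red and blue caps with a white lid, 63 mm across, 57 mm high, standing to the right of the dock. Origin: centre of its underside
- vial: loose small dark vial with a blue cap, 12 mm across, 33 mm high, standing to the left of the dock's mouth. Origin: centre of its underside
Mind the look-alikes: they are no part of the job. Of the things that look like the amber_bottle, take the one that is nearest to the robot's base at the start.

How it is judged (in metres and radians):
On the way, in this order (a step that is already met when the one before it is completed fails the run):
1. the pack stands fully home in the dock (x of pack in the frame of dock above -0.006 m and y of pack in the frame of dock between -0.01 and 0.01 m and angle between the x axis of pack and the x axis of dock, either way round below 0.07 rad and angle between pack's own z axis and vertical below 0.05 rad and height (world z) of pack below 0.004 m and linear speed of pack below 0.02 m/s), for 0.2 s.
2. the green button is pressed down (value of joint charge_button above 0.0042 m), for 0.05 s.
At the end, for the whole second after the job is handed in: the pack stands upright on the worktop in the dock, within 6 mm of the back stop, within 10 mm of the dock's centre line and 0.07 rad of its direction, at rest; the button has come up again; the bottle, jar and vial stand where they stood (within 20 mm) (x of pack in the frame of dock above -0.006 m and y of pack in the frame of dock between -0.01 and 0.01 m and angle between the x axis of pack and the x axis of dock, either way round below 0.07 rad and angle between pack's own z axis and vertical below 0.05 rad and height (world z) of pack below 0.004 m and linear speed of pack below 0.01 m/s and value of joint charge_button below 0.002 m and distance of each of amber_bottle, cap_jar, vial from where it was at the start of the episode below 0.02 m and angle between each of amber_bottle, cap_jar, vial's own z axis and vertical below 0.2 rad); the robot touches nothing.
It fails at once if the pack is tipped by more than 0.2 rad (11 degrees) (angle between pack's own z axis and vertical above 0.2 rad).
It fails at once if the pack is lifted off the worktop (by more than 12 mm) (height (world z) of pack above 0.012 m).
It fails at once if the bottle, the jar or the vial is moved by more than 20 mm or knocked over (distance of any of amber_bottle, cap_jar, vial from where it was at the start of the episode above 0.02 m or angle between any of amber_bottle, cap_jar, vial's own z axis and vertical above 0.3 rad).
It also fails if it takes over 72 s, if anything falls off the work surface, if the arm or the gripper's body presses on something with over 40 N, if the wrist force passes 120 N, or if a joint passes its speed limit or range.

ROBOT

A 6-joint arm with a two-finger parallel gripper is mounted at the origin on a cart in front of the work surface, level with it; the furniture and walls round the work are solid. World frame = base frame: x ahead of the robot, y to its left, z up, the work surface at z = 0. Lengths are in mm, angles in rad, forces in N, time in s.
With the tool pointing down it reaches from about 300 to 775 mm from the base axis. Payload 14.6 kg.
Tool frame: the origin (TCP) lies midway between the tips of the shut fingers; the grasp point (between the pads) lies 19 mm behind it (manip.hold_point_z is the distance from the TCP to the grasp point, in mm); z points along the fingers, y is the line along which they close (so a half turn about z gives the same grasp; the last joint's range is limited). The gripper opens to 94 mm and grips with 3 to 60 N. Pads are 16 mm wide; open, the fingers measure 119 mm over their backs; the gripper's body (75 mm by 177 mm) begins 78 mm behind the grasp point.
Start: joints at [-0.067, 0.3, 1.521, -0, 1.321, -0.067], TCP at [549.99, -0.002, 205.446] pointing down, gripper open.
Joint ranges: [-3.03, 3.03], [-0.79, 2.21], [0.23, 2.52], [-1.04, 4.18], [0, 3.07], [-2.55, 2.55]. Speed limits (rad/s): [2.22, 2.22, 2.57, 3.14, 3.14, 3.14].

INTERFACE

Orientations are given as a unit quaternion [x, y, z, w].
In Python, from workcell import get_obs, eyes, sign_off, manip gives the robot as it stands.
- The arm moves only by the tool servo_tool, never from a script. Its argument "rows" is a list of rows, each a list of 6 numbers: the shift along the tool's x, y, z in cm, then the turn, a rotation vector about the tool's x, y, z in rad. In form: [[dx, dy, dz, rx, ry, rz], ...]. A call has 1 to 5 rows; each row shifts and turns the commanded pose from where the row before left it, along the tool's axes as they then stand; what a row does not reach is not made up. A row lasts 1/12 s, in which the tool goes at most 41.7 mm and 7.16 degrees, less where a joint would pass 70% of its speed; a pose out of reach is approached as far as the arm can. A call is refused whole if a number of a shift passes 4.17 or a number of a turn 0.125, either way. A call with a gripper value outside its range is refused whole. "claw" is the opening in per cent of the stroke, from 0 (shut) to 100 (fully open), set as the call begins (left out, the last holds). The fingers move at their own pace and stop on an object; the grip force is fixed at half the most. Time passes only in rows, so rows that do not move let the fingers close. It gives the time, the measured TCP pose, the force, the opening and the grip force at its end, in the units of the state.
- get_obs(): the state, without advancing time (a new reading comes with each control period).
- eyes.get_image(name): name is "scene" or "side" or "wrist"; returns the picture (400x640x3 uint8, blue, green, red); there is no depth.
- eyes.camera_model(name): a dict with "camera_matrix" (3x3 intrinsics, pixels), "dist_coeffs" ([k1, k2, p1, p2, k3] as OpenCV has them; the pictures are not rectified), "cam_to_world" (4x4, takes a point from camera to world coordinates). Camera axes: x right, y down, z forward; pixel columns grow to the right and rows downward; lengths in mm; the calibration is good to about 2 mm. A picture is of the moment at which its call begins: read the wrist's pose just before it. camera_model takes no time and is no camera call; for the wrist camera it gives the pose at the moment of the call.
- sign_off(): hands the job in; it is judged then, once.
The state is a dict: "clock": time; "q": joint angles; "joint_velocities": joint speeds; "tau": joint torques, N m; "position": TCP position; "orientation": TCP orientation; "ft_force": force on the tool from outside, world axes, zero at the start; "torque": the same for the moment, N m; "opening": finger opening in mm; "finger_force": force on a finger pad.
Only numpy, scipy, OpenCV 4.12 (cv2) and the standard library are available. Lean on these libraries where they do the work, as an engineer would, in place of code of your own. Each camera call takes 0.05 s, during which the arm holds its last target. There are 200 camera calls.

## Working session

There is one attempt and no reset: what is moved stays moved. The work goes in short steps, Python scripts to look and compute and a tool call to move; the robot and the scene stay as the last step left them, time stands still between calls to the robot, and variables do not carry over. Pictures are saved under pics/ and viewed, at most 10 in all, crops included, and the job is handed in when it is done.

Besides the shell and the picture viewer there is one more tool, called after ">>>" by a JSON object that holds its "api" and its "payload". servo_tool: Moves the arm, as the interface text tells. Its arguments: {"type":"object","properties":{"rows":{"type":"array","items":{"type":"array","items":{"type":"number"}}},"claw":{"type":"number"}},"required":["rows"]}

```bash
mkdir -p pics; ls; python3 - <<'E'
from workcell import get_obs, eyes, manip
import cv2
o=get_obs(); print({k:o[k] for k in('clock','position','orientation','opening','ft_force')})
for n in("scene","side","wrist"):
    cv2.imwrite(f"pics/{n}0.png",eyes.get_image(n)); m=eyes.camera_model(n); print(n,m)
E
```

```text
pics
{'clock': 0.0, 'position': array([5.49744239e+02, 1.08470410e-02, 2.04891786e+02]), 'orientation': array([ 7.07089850e-01,  7.07123484e-01, -3.80490160e-04, -4.20951218e-04]), 'opening': 93.62614928515657, 'ft_force': array([ 0.0578358 , -0.6980332 , -0.87244935])}
scene {'camera_matrix': array([[501.48531392,   0.        , 323.88133649],
       [  0.        , 501.48531392, 196.15603633],
       [  0.        ,   0.        ,   1.        ]]), 'dist_coeffs': array([-0.09451001,  0.        ,  0.        ,  0.        ,  0.        ]), 'cam_to_world': array([[ 4.14248273e-01, -3.70622411e-01,  8.31286591e-01,
        -1.03137254e+02],
       [-9.10104024e-01, -1.58194115e-01,  3.82995154e-01,
        -3.51948172e+02],
       [-1.04419411e-02, -9.15212353e-01, -4.02836587e-01,
         4.40885858e+02],
       [ 0.00000000e+00,  0.00000000e+00,  0.00000000e+00,
         1.00000000e+00]])}
side {'camera_matrix': array([[466.86036911,   0.        , 316.19922586],
       [  0.        , 466.86036911, 196.50676238],
       [  0.        ,   0.        ,   1.        ]]), 'dist_coeffs': array([0.0
[... 342 characters left out ...]
0000000e+00,  0.00000000e+00,  0.00000000e+00,
         1.00000000e+00]])}
wrist {'camera_matrix': array([[300.6620312 ,   0.        , 319.41654719],
       [  0.        , 300.6620312 , 201.41172004],
       [  0.        ,   0.        ,   1.        ]]), 'dist_coeffs': array([-0.04181732,  0.        ,  0.        ,  0.        ,  0.        ]), 'cam_to_world': array([[ 9.99999627e-01,  7.05891592e-04, -4.98551837e-04,
         5.49046642e+02],
       [ 5.51339413e-04, -9.65353076e-01, -2.60946612e-01,
         7.64645746e+01],
       [-6.65478569e-04,  2.60946240e-01, -9.65353105e-01,
         3.85424952e+02],
       [ 0.00000000e+00,  0.00000000e+00,  0.00000000e+00,
         1.00000000e+00]])}
```

View pics/scene0.png

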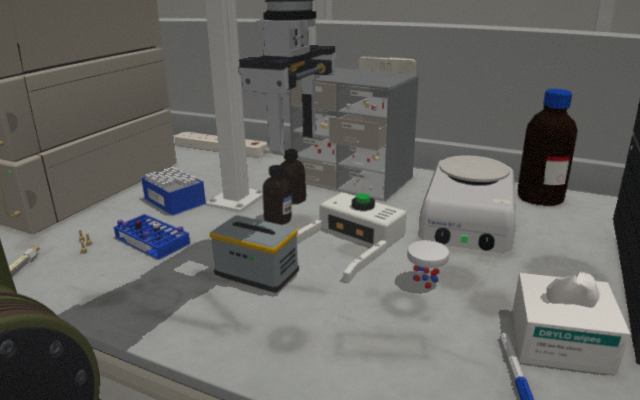

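View pics/side0.png

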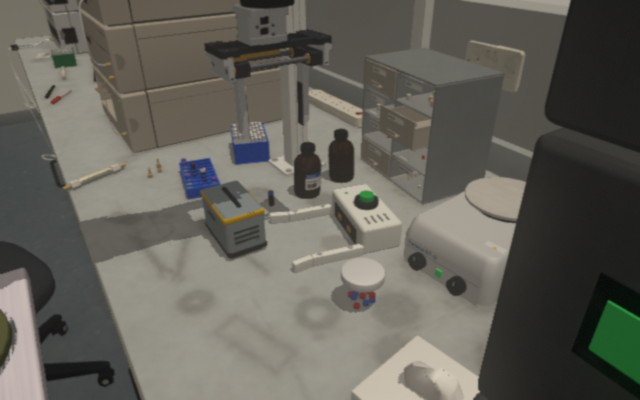

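View pics/wrist0.png

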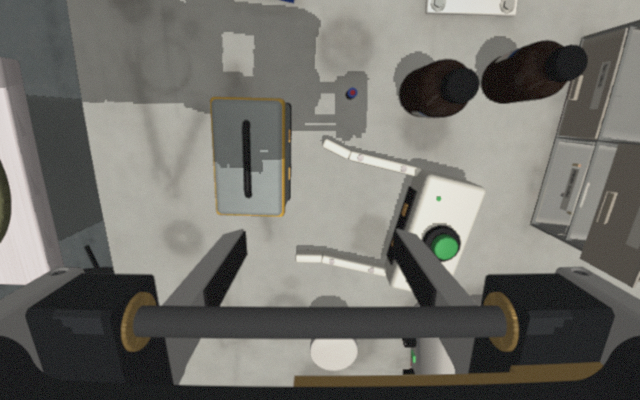

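The wrist view shows, from above:
- Pack top at about (211-292, 97-215).
- Dock mouth ends at about (325,143) and (298,257), with the button at (443,243).
- Vial at (351,93).
- Nearer bottle at about (425,95).

I'll enlarge it to get accurate pixels.

```bash
python3 - <<'E'
import cv2
a=cv2.imread("pics/wrist0.png")[80:300,195:500]; cv2.imwrite("pics/w_crop.png",cv2.resize(a,None,fx=2.6,fy=2.6,interpolation=cv2.INTER_CUBIC))
b=cv2.imread("pics/side0.png")[170:290,190:420]; cv2.imwrite("pics/s_crop.png",cv2.resize(b,None,fx=3.4,fy=3.4,interpolation=cv2.INTER_CUBIC))
E
```

```text
(no output)
```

View pics/w_crop.png

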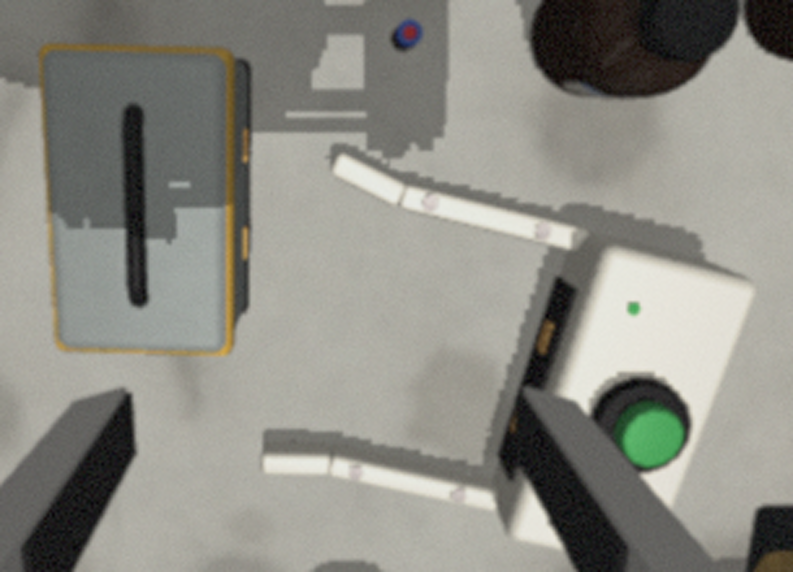

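View pics/s_crop.png

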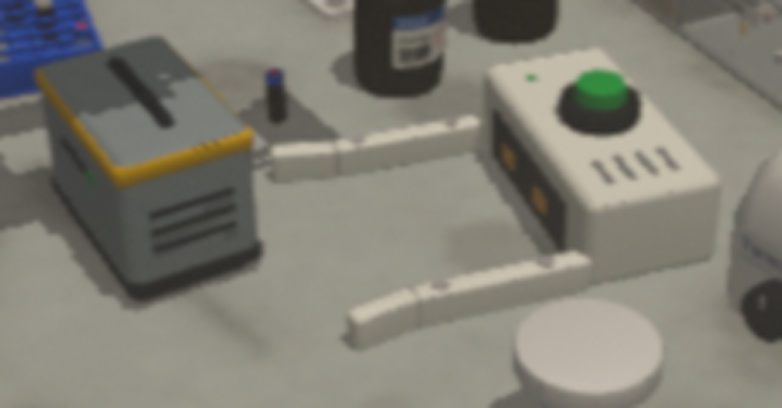

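The crops show:
- Pack at left, nearly square to the world axes, contacts toward the dock.
- Dock yawed clockwise, with inner rail bends at crop (402,205) and (332,457).
- Button top at (653,435) in the wrist crop and (600,85) in the side crop.

Next I'll fit the poses by least squares over both views.

```bash
cat > h.py <<'E'
import numpy as np, cv2
from scipy.optimize import least_squares
def proj(m,P):
    T=np.linalg.inv(m['cam_to_world']); 
    return cv2.projectPoints(np.asarray(P,float).reshape(-1,3),cv2.Rodrigues(T[:3,:3])[0],T[:3,3],m['camera_matrix'],m['dist_coeffs'])[0].reshape(-1,2)
def place(p,L):
    c,s=np.cos(p[2]),np.sin(p[2]); L=np.asarray(L,float)
    return np.c_[p[0]+c*L[:,0]-s*L[:,1],p[1]+s*L[:,0]+c*L[:,1],L[:,2]]
def onplane(m,uv,z):
    n=cv2.undistortPoints(np.array([[uv]],float),m['camera_matrix'],m['dist_coeffs']).ravel()
    T=m['cam_to_world']; d=T[:3,:3]@[n[0],n[1],1]; return (T[:3,3]+d*(z-T[2,3])/d[2])[:2]
E
python3 - <<'E'
from workcell import eyes; from h import *
W,S=eyes.camera_model("wrist"),eyes.camera_model("side")
w=lambda a:np.array(a)/2.6+[195,80]; s=lambda a:np.array(a)/3.4+[190,170]
def fit(x0,obs,nz=0):
    def f(p):
        r=[]
        for m,c,L,uv in obs:
            L=np.array([[*l[:2],p[3+l[2][1]] if isinstance(l[2],tuple) else l[2]] for l in L],float)
            r.append((proj(m,place(p,L))-c(uv)).ravel())
        return np.concatenate(r)
    q=least_squares(f,x0,loss='soft_l1',x_scale=np.r_[10,10,.1,[10]*nz]); print(q.x.round(3)); print(f(q.x).reshape(-1,2).round(1).tolist()); return q.x
d=fit([640,30,-.2,65],[(W,w,[(-49,64.5,20),(-83,72,20),(-49,-64.5,20),(-83,-72,20),(36.5,75,52),(114,75,52),(78.5,0,('z',0))],
 [(402,205),(335,178),(332,457),(264,455),(612,248),(752,283),(653,435)]),
 (S,s,[(36.5,75,52),(36.5,-75,52),(114,75,52),(114,-75,52),(78.5,0,('z',0))],[(490,70),(588,208),(600,50),(718,185),(600,82)])],1)
h=36.5;T=[(-h,60,('z',0)),(h,60,('z',0)),(h,-60,('z',0)),(-h,-60,('z',0))]
p=fit([480,80,0,88],[(W,w,T,[(42,47),(230,50),(232,352),(60,350)]),
 (S,s,T+[(-h,-60,0),(h,-60,0),(-h,60,0)],[(38,75),(165,38),(252,135),(118,180),(138,298),(262,250),(52,185)])],1)
c,sn=np.cos(d[2]),np.sin(d[2]); e=p[:2]-d[:2]; print("pack in dock",c*e[0]+sn*e[1],-sn*e[0]+c*e[1],p[2]-d[2])
print("button",place(d,[(78.5,0,0)]))
for n,uv in(("bottle",s((398,80))),("vial",s((277,118))),("jar",np.array((362,298)))):
    q=onplane(S,uv,0);e=q-d[:2];print(n,q,"in dock",c*e[0]+sn*e[1],-sn*e[0]+c*e[1])
E
```

```text
[ 6.16985e+02 -4.56880e+01 -2.44000e-01  7.14980e+01]
[[-0.4, 2.1], [-0.3, -0.5], [0.5, -0.4], [0.3, -0.3], [-3.1, -1.2], [5.9, 1.6], [-0.2, 1.8], [-4.3, -1.9], [-2.1, -0.4], [0.7, -2.5], [2.1, -2.3], [-0.0, 0.6]]
[ 4.78317e+02  3.78390e+01 -2.40000e-02  7.88360e+01]
[[0.0, -0.7], [2.4, -0.5], [2.0, 1.0], [0.4, 0.1], [-2.7, -0.5], [-1.8, 0.0], [0.9, 0.5], [-1.3, 0.2], [-2.0, 4.9], [0.9, 5.2], [-1.0, 3.9]]
pack in dock -154.73892947716269 47.553558551326574 0.22043744402858598
button [[693.15938349 -64.65259474   0.        ]]
bottle [671.26625695 104.400102  ] in dock 16.415318765696327 158.7564663968637
vial [587.6750794  105.30906729] in dock -64.91952023093643 139.44441970563125
jar [ 574.98241245 -211.53850444] in dock -0.6916993432832044 -171.08460395164147
```

```bash
python3 - <<'E'
from workcell import eyes; from h import *
W,S=eyes.camera_model("wrist"),eyes.camera_model("side")
w=lambda a:np.array(a)/2.6+[195,80]; s=lambda a:np.array(a)/3.4+[190,170]
h=36.5;T=[(-h,60),(h,60),(h,-60),(-h,-60)]
def f(p):
    A=[(*t,p[3]) for t in T]; B=[(-h,-60,p[4]),(h,-60,p[4]),(-h,60,p[4])]
    return np.r_[proj(W,place(p,A))-w([(42,47),(230,50),(232,352),(60,350)]),proj(S,place(p,A+B))-s([(38,75),(165,38),(252,135),(118,180),(138,298),(262,250),(52,185)])].ravel()
q=least_squares(f,[480,40,0,85,6],x_scale=[10,10,.1,10,10]);print(q.x,f(q.x).reshape(-1,2).round(1).tolist())
def g(p): # dock, housing insets free
    a,b,k=p[4:7]
    return np.r_[proj(W,place(p,[(-49,64.5,20),(-83,72,20),(-49,-64.5,20),(-83,-72,20),(a,k,52),(b,k,52),(78.5,0,p[3])]))-w([(402,205),(335,178),(332,457),(264,455),(612,248),(752,283),(653,435)]),
     proj(S,place(p,[(a,k,52),(a,-k,52),(b,k,52),(b,-k,52),(78.5,0,p[3])]))-s([(490,70),(588,208),(600,50),(718,185),(600,82)])].ravel()
q=least_squares(g,[617,-45,-.24,70,40,110,72],x_scale=[10,10,.1,10,5,5,5]);print(q.x,g(q.x).reshape(-1,2).round(1).tolist())
E
```

```text
[ 4.78267189e+02  3.74313509e+01 -2.19426484e-02  7.88817880e+01
  9.92868306e+00] [[-0.1, -0.2], [2.3, -0.1], [2.1, 1.3], [0.5, 0.5], [-2.6, -0.4], [-1.8, 0.1], [1.0, 0.6], [-1.2, 0.3], [-2.5, 0.3], [0.6, 0.6], [-1.7, -0.4]]
[ 6.16939355e+02 -4.56803423e+01 -2.46907402e-01  7.08916575e+01
  4.09487099e+01  1.08170469e+02  7.45260628e+01] [[-0.3, 2.0], [-0.1, -0.6], [0.3, -0.5], [0.2, -0.5], [0.6, 0.3], [1.2, 1.1], [-0.5, 1.8], [-2.0, -2.1], [0.2, -1.0], [-1.8, -1.8], [-1.2, -1.6], [-0.0, 0.9]]
```

>>> {"api": "servo_tool", "payload": {"rows": [[4.0, 0, 0, 0, 0, 0], [4.0, -2.5, 0, 0, 0, 0], [4.0, -2.5, 0, 0, 0, 0], [3.0, -2.0, 0, 0, 0, 0], [0, 0, 0, 0, 0, 0]], "claw": 45}}

```text
clock: 0.57
position: [483.1, 144.6, 205.5]
orientation: [0.706, 0.708, 0.0, -0.0]
ft_force: [0.1, 0.2, 0.6]
opening: 63.8
finger_force: 0.0
```

>>> {"api": "servo_tool", "payload": {"rows": [[0, 0, 4.1, 0, 0, 0.02], [0, 0, 4.1, 0, 0, 0], [0, 0, 4.1, 0, 0, 0], [0, 0, 4.0, 0, 0, 0], [0, 0, 2.0, 0, 0, 0]]}}

```text
clock: 0.98
position: [483.8, 139.9, 18.1]
orientation: [0.714, 0.7, -0.002, -0.001]
ft_force: [-0.3, -0.0, 0.1]
opening: 42.5
finger_force: 0.0
```

>>> {"api": "servo_tool", "payload": {"rows": [[0, 0, 0.5, 0, 0, 0], [0, 0, 0, 0, -0.1, 0], [0, 0, 0, 0, 0, 0]]}}

```text
clock: 1.23
position: [486.6, 141.0, 18.2]
orientation: [0.713, 0.699, -0.037, 0.037]
ft_force: [0.0, -0.5, -0.6]
opening: 42.6
finger_force: 0.0
```

>>> {"api": "servo_tool", "payload": {"rows": [[0, -0.2, 0.5, 0, 0, 0], [-1.0, 0, 0.1, 0, 0, 0], [-1.0, 0, 0.1, 0, 0, 0], [-0.5, 0, 0.05, 0, 0, 0], [0, 0, 0, 0, 0, 0]]}}

```text
clock: 1.65
position: [483.5, 113.4, 12.9]
orientation: [0.714, 0.698, -0.035, 0.035]
ft_force: [0.5, -0.5, 0.4]
opening: 42.2
finger_force: 0.0
```

>>> {"api": "servo_tool", "payload": {"rows": [[-0.3, 0, 0.03, 0, 0, 0], [-0.2, 0, 0.02, 0, 0, 0], [-0.2, 0, 0.02, 0, 0, 0], [-0.2, 0, 0.02, 0, 0, 0], [0, 0, 0, 0, 0, 0]]}}

```text
clock: 2.07
position: [483.1, 106.2, 12.5]
orientation: [0.713, 0.699, -0.035, 0.035]
ft_force: [-0.3, 3.4, 1.1]
opening: 42.6
finger_force: 1.4
```

>>> {"api": "servo_tool", "payload": {"rows": [[-0.3, 0.09, 0.03, 0.0014, 0, 0.014], [-0.3, 0.09, 0.03, 0.0014, 0, 0.014], [-0.3, 0.09, 0.03, 0.0014, 0, 0.014], [-0.3, 0.09, 0.03, 0.0014, 0, 0.014], [-0.3, 0.09, 0.03, 0.0014, 0, 0.014]]}}

```text
clock: 2.48
position: [487.2, 91.3, 12.6]
orientation: [0.738, 0.674, -0.036, 0.034]
ft_force: [1.3, 5.8, -0.5]
opening: 42.2
finger_force: 2.8
```

>>> {"api": "servo_tool", "payload": {"rows": [[-0.3, 0.09, 0.03, 0.0014, 0, 0.014], [-0.3, 0.09, 0.03, 0.0014, 0, 0.014], [-0.3, 0.09, 0.03, 0.0014, 0, 0.014], [-0.3, 0.09, 0.03, 0.0014, 0, 0.014], [-0.3, 0.09, 0.03, 0.0014, 0, 0.014]]}}

```text
clock: 2.9
position: [489.9, 75.7, 12.6]
orientation: [0.761, 0.647, -0.038, 0.032]
ft_force: [1.6, 5.4, 0.3]
opening: 42.5
finger_force: 2.8
```

```bash
python3 - <<'E'
from workcell import eyes,get_obs
import cv2,numpy as np
a=eyes.get_image("side"); cv2.imwrite("pics/side1.png",a)
w=eyes.get_image("wrist"); cv2.imwrite("pics/wrist1.png",w)
np.save("w1.npy",eyes.camera_model("wrist"),allow_pickle=True)
cv2.imwrite("pics/duo1.png",np.vstack([cv2.resize(a[150:300,180:420],(480,300)),cv2.resize(w,(480,300))]))
E
```

```text
(no output)
```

View pics/duo1.png

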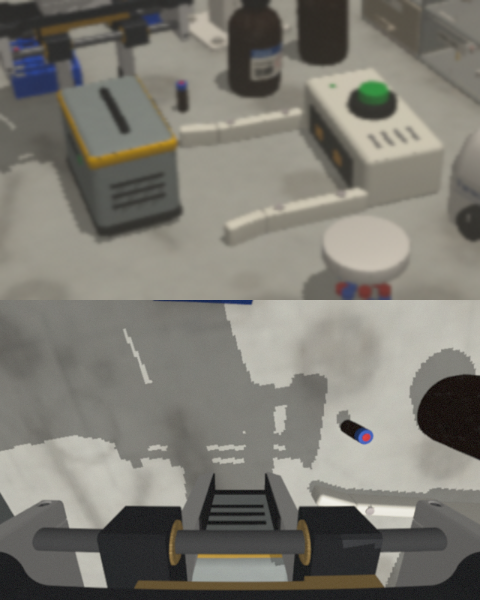

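The pack is upright and following the fingers: it turned as commanded, and the vial and bottle are untouched. I'll continue the arc.

>>> {"api": "servo_tool", "payload": {"rows": [[-0.3, 0.09, 0.03, 0.0014, 0, 0.014], [-0.3, 0.09, 0.03, 0.0014, 0, 0.014], [-0.3, 0.09, 0.03, 0.0014, 0, 0.014], [-0.3, 0.09, 0.03, 0.0014, 0, 0.014], [-0.3, 0.09, 0.03, 0.0014, 0, 0.014]]}}

```text
clock: 3.42
position: [491.4, 60.0, 12.5]
orientation: [0.783, 0.62, -0.039, 0.031]
ft_force: [2.1, 5.9, -0.1]
opening: 42.6
finger_force: 2.8
```

>>> {"api": "servo_tool", "payload": {"rows": [[-0.3, 0.09, 0.03, 0.0014, 0, 0.014], [0, 0, 0, 0, 0, 0]]}}

```text
clock: 3.58
position: [491.6, 56.5, 12.6]
orientation: [0.787, 0.614, -0.039, 0.031]
ft_force: [1.8, 1.3, -0.8]
opening: 42.8
finger_force: 1.2
```

>>> {"api": "servo_tool", "payload": {"rows": [[3.0, 0, -0.3, 0, 0, 0], [0, 0, 0, 0, 0.1, 0], [0, -2.0, -4.0, 0, 0, 0], [0, -3.0, -4.1, 0, 0, 0], [0, -3.0, -4.1, 0, 0, 0]]}}

```text
clock: 4.0
position: [431.4, 102.0, 117.6]
orientation: [0.788, 0.615, -0.001, -0.0]
ft_force: [0.5, 0.6, 1.1]
opening: 42.5
finger_force: 0.0
```

>>> {"api": "servo_tool", "payload": {"rows": [[0, 0, -4.1, 0, 0, 0], [-4.0, 0, 0, 0, 0, 0.12], [0, 0, 0, 0, 0, 0.12], [0, 0, 0, 0, 0, 0.12], [0, 0, 0, 0, 0, 0.12]]}}

```text
clock: 4.42
position: [422.9, 62.8, 158.2]
orientation: [0.913, 0.408, 0.0, 0.0]
ft_force: [-0.7, -0.8, 0.6]
opening: 42.4
finger_force: 0.0
```

>>> {"api": "servo_tool", "payload": {"rows": [[0, 0, 0, 0, 0, 0.12], [0, 0, 0, 0, 0, 0.12], [0, 0, 0, 0, 0, 0.12], [0, 0, 0, 0, 0, 0.12], [0, 0, 0, 0, 0, 0.12]]}}

```text
clock: 4.83
position: [422.9, 63.3, 157.9]
orientation: [0.993, 0.12, -0.0, 0.0]
ft_force: [-0.3, -0.4, 0.1]
opening: 42.3
finger_force: 0.0
```

>>> {"api": "servo_tool", "payload": {"rows": [[0, 0, 0, 0, 0, 0.12], [0, 0, 0, 0, 0, 0.12], [0, 0, 0, 0, 0, 0.12], [0, 0, 0, 0, 0, 0], [0, 0, 0, 0, 0, 0]]}}

```text
clock: 5.25
position: [423.0, 63.3, 157.9]
orientation: [0.998, -0.055, -0.0, 0.0]
ft_force: [-0.7, -0.8, 0.4]
opening: 42.4
finger_force: 0.0
```

>>> {"api": "servo_tool", "payload": {"rows": [[0, 0, 0, 0, 0, 0.068], [0, 0, 0, 0, 0, 0.068], [-0.6, 3.0, 0, 0, 0, 0], [-0.6, 2.8, 0, 0, 0, 0], [0, 0, 0, 0, 0, 0]], "claw": 65}}

```text
clock: 5.67
position: [395.6, 7.9, 157.8]
orientation: [0.992, -0.123, -0.0, 0.0]
ft_force: [0.3, 0.7, 0.8]
opening: 60.8
finger_force: 0.0
```

```bash
python3 - <<'E'
from workcell import eyes,get_obs
import cv2,numpy as np
from h import *
o=get_obs();print(o['position'],o['orientation'])
M=eyes.camera_model("wrist"); w=eyes.get_image("wrist"); cv2.imwrite("pics/wrist2.png",w)
S=eyes.camera_model("side"); a=eyes.get_image("side"); cv2.imwrite("pics/side2.png",a)
def draw(im,m):
    im=cv2.resize(im,None,fx=1.25,fy=1.25)
    def pl(P,L,c): cv2.polylines(im,[np.int32(proj(m,place(P,L))*1.25*16)],True,c,1,cv2.LINE_AA,4)
    pl([471.6,-8.6,-.246],[(-36.5,60,80),(36.5,60,80),(36.5,-60,80),(-36.5,-60,80)],(0,0,255))
    D=[617,-45.7,-.247]
    for s in(1,-1): pl(D,[(-83,72*s,20),(-49,64.5*s,20),(36.5,64.5*s,20),(-49,64.5*s,20)],(0,255,0))
    pl(D,[(78.5+14*np.cos(t),14*np.sin(t),71) for t in np.linspace(0,6.28,30)],(0,0,255))
    return im
cv2.imwrite("pics/w2.png",draw(w,M)); s2=draw(a,S); cv2.imwrite("pics/s2.png",cv2.resize(s2[180:400,200:540],None,fx=2,fy=2))
E
```

```text
[395.57049821   7.85787017 157.80320263] [ 9.92395771e-01 -1.23086519e-01 -3.98629863e-04  4.28271647e-04]
```

View pics/w2.png

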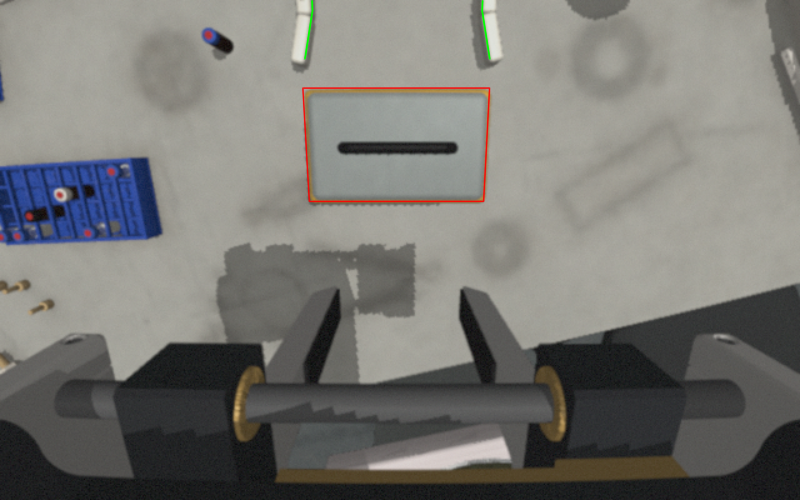

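The wrist view shows the model overlays landing on the pack (303-489, 88-201) and the rail ends (305-490, 0-60). The pack is square to the dock and centred on it. Now I'll lower behind it and push.

>>> {"api": "servo_tool", "payload": {"rows": [[0, -0.2, 4.1, 0, 0, 0], [0, 0, 4.1, 0, 0, 0], [0, 0, 4.1, 0, 0, 0], [0, 0, 1.5, 0, 0.1, 0], [0, 0, 0, 0, 0, 0]]}}

```text
clock: 6.18
position: [394.4, 13.1, 15.9]
orientation: [0.991, -0.123, 0.048, 0.007]
ft_force: [-0.4, 0.3, -0.2]
opening: 61.2
finger_force: 0.0
```

>>> {"api": "servo_tool", "payload": {"rows": [[0, 0.25, 0.3, 0, 0, 0], [1.0, 0, 0.1, 0, 0, 0], [1.0, 0, 0.1, 0, 0, 0], [0.6, 0, 0.06, 0, 0, 0], [0, 0, 0, 0, 0, 0]]}}

```text
clock: 6.6
position: [425.0, 2.7, 18.1]
orientation: [0.991, -0.125, 0.051, 0.006]
ft_force: [-0.4, 0.2, -0.1]
opening: 61.3
finger_force: 0.0
```

>>> {"api": "servo_tool", "payload": {"rows": [[0.3, 0, 0.03, 0, 0, 0], [0.3, 0, 0.03, 0, 0, 0], [0.3, 0, 0.03, 0, 0, 0], [0.3, 0, 0.03, 0, 0, 0], [0.3, 0, 0.03, 0, 0, 0]]}}

```text
clock: 7.02
position: [435.7, -0.4, 16.6]
orientation: [0.991, -0.125, 0.047, 0.006]
ft_force: [-8.9, 2.7, 4.7]
opening: 61.1
finger_force: 4.8
```

>>> {"api": "servo_tool", "payload": {"rows": [[0.4, 0, 0.14, 0, 0, 0], [0.4, 0, 0.14, 0, 0, 0], [0.4, 0, 0.14, 0, 0, 0], [0.4, 0, 0.04, 0, 0, 0], [0.4, 0, 0.04, 0, 0, 0]]}}

```text
clock: 7.43
position: [455.8, -5.5, 13.6]
orientation: [0.991, -0.125, 0.048, 0.006]
ft_force: [-5.0, 0.9, -0.6]
opening: 60.9
finger_force: 2.8
```

>>> {"api": "servo_tool", "payload": {"rows": [[0.4, 0, 0.04, 0, 0, 0], [0.4, 0, 0.04, 0, 0, 0], [0.4, 0, 0.04, 0, 0, 0], [0.4, 0, 0.04, 0, 0, 0], [0.4, 0, 0.04, 0, 0, 0]]}}

```text
clock: 7.85
position: [475.4, -10.5, 13.6]
orientation: [0.991, -0.125, 0.048, 0.006]
ft_force: [-6.6, 1.2, 0.1]
opening: 61.4
finger_force: 2.9
```

>>> {"api": "servo_tool", "payload": {"rows": [[0.4, 0, 0.04, 0, 0, 0], [0.4, 0, 0.04, 0, 0, 0], [0.4, 0, 0.04, 0, 0, 0], [0.4, 0, 0.04, 0, 0, 0], [0.4, 0, 0.04, 0, 0, 0]]}}

```text
clock: 8.27
position: [494.9, -15.4, 13.6]
orientation: [0.991, -0.125, 0.048, 0.006]
ft_force: [-5.8, 1.1, -0.1]
opening: 61.0
finger_force: 3.1
```

>>> {"api": "servo_tool", "payload": {"rows": [[0.4, 0, 0.04, 0, 0, 0], [0.4, 0, 0.04, 0, 0, 0], [0.4, 0, 0.04, 0, 0, 0], [0.4, 0, 0.04, 0, 0, 0], [0.4, 0, 0.04, 0, 0, 0]]}}

```text
clock: 8.68
position: [514.3, -20.4, 13.6]
orientation: [0.991, -0.125, 0.048, 0.006]
ft_force: [-5.4, 1.2, 0.3]
opening: 61.1
finger_force: 3.2
```

>>> {"api": "servo_tool", "payload": {"rows": [[0.4, 0, 0.04, 0, 0, 0], [0.4, 0, 0.04, 0, 0, 0], [0.4, 0, 0.04, 0, 0, 0], [0.4, 0, 0.04, 0, 0, 0], [0.4, 0, 0.04, 0, 0, 0]]}}

```text
clock: 9.1
position: [533.8, -25.4, 13.6]
orientation: [0.991, -0.125, 0.048, 0.006]
ft_force: [-6.8, 0.6, 1.0]
opening: 60.9
finger_force: 3.3
```

>>> {"api": "servo_tool", "payload": {"rows": [[0.4, 0, 0.04, 0, 0, 0], [0.4, 0, 0.04, 0, 0, 0], [0.4, 0, 0.04, 0, 0, 0], [0.4, 0, 0.04, 0, 0, 0], [0.4, 0, 0.04, 0, 0, 0]]}}

```text
clock: 9.52
position: [553.3, -30.3, 13.6]
orientation: [0.991, -0.125, 0.048, 0.006]
ft_force: [-6.3, 1.9, 0.5]
opening: 61.0
finger_force: 3.4
```

>>> {"api": "servo_tool", "payload": {"rows": [[0.3, 0, 0.03, 0, 0, 0], [0.3, 0, 0.03, 0, 0, 0], [0.3, 0, 0.03, 0, 0, 0], [0.2, 0, 0.02, 0, 0, 0], [0.2, 0, 0.02, 0, 0, 0]]}}

```text
clock: 9.93
position: [565.9, -33.6, 13.6]
orientation: [0.991, -0.125, 0.048, 0.006]
ft_force: [-7.0, 1.7, 2.0]
opening: 61.2
finger_force: 3.6
```

>>> {"api": "servo_tool", "payload": {"rows": [[0.1, 0, 0.01, 0, 0, 0], [0.1, 0, 0.01, 0, 0, 0], [0.1, 0, 0.01, 0, 0, 0]]}}

```text
clock: 10.18
position: [568.7, -34.2, 13.5]
orientation: [0.991, -0.125, 0.048, 0.006]
ft_force: [-6.7, 1.3, 1.4]
opening: 61.2
finger_force: 3.5
```

>>> {"api": "servo_tool", "payload": {"rows": [[0.1, 0, 0.01, 0, 0, 0], [0.1, 0, 0.01, 0, 0, 0], [0.1, 0, 0.01, 0, 0, 0]]}}

```text
clock: 10.43
position: [571.2, -34.9, 13.4]
orientation: [0.991, -0.125, 0.047, 0.006]
ft_force: [-15.8, 3.2, 9.6]
opening: 61.0
finger_force: 8.1
```

>>> {"api": "servo_tool", "payload": {"rows": [[0.1, 0, 0.01, 0, 0, 0], [0.1, 0, 0.01, 0, 0, 0]]}}

```text
clock: 10.6
position: [571.5, -35.1, 13.1]
orientation: [0.991, -0.124, 0.045, 0.006]
ft_force: [-25.7, 6.0, 14.9]
opening: 61.0
finger_force: 13.5
```

>>> {"api": "servo_tool", "payload": {"rows": [[0.1, 0, 0.01, 0, 0, 0], [0, 0, 0, 0, 0, 0], [-1.0, 0, -0.1, 0, 0, 0], [-2.0, 0, -0.2, 0, 0, 0], [0, 0, -2.0, 0, -0.1, 0]]}}

```text
clock: 11.02
position: [535.1, -26.3, 27.4]
orientation: [0.992, -0.124, -0.006, 0.0]
ft_force: [-2.0, -0.2, -1.8]
opening: 61.2
finger_force: 0.0
```

>>> {"api": "servo_tool", "payload": {"rows": [[0, 0, -4.1, 0, 0, 0], [0, 0, -4.1, 0, 0, 0], [0, 0, -4.1, 0, 0, 0], [0, 0, -4.1, 0, 0, 0], [0, 0, 0, 0, 0, 0]], "claw": 0}}

```text
clock: 11.43
position: [547.1, -28.3, 206.4]
orientation: [0.992, -0.125, 0.006, -0.0]
ft_force: [0.1, -0.5, 1.4]
opening: 31.0
finger_force: 0.0
```

```bash
python3 - <<'E'
from workcell import eyes,get_obs
import cv2,numpy as np
from h import *
M=eyes.camera_model("wrist"); w=eyes.get_image("wrist"); cv2.imwrite("pics/wrist3.png",w)
D=[617,-45.7,-.247]
im=cv2.resize(w,None,fx=1.25,fy=1.25)
def pl(P,L,c): cv2.polylines(im,[np.int32(proj(M,place(P,L))*1.25*16)],True,c,1,cv2.LINE_AA,4)
pl(D,[(-36.5,60,80),(36.5,60,80),(36.5,-60,80),(-36.5,-60,80)],(0,0,255))
for s in(1,-1): pl(D,[(-83,72*s,20),(-49,64.5*s,20),(36.5,64.5*s,20),(-49,64.5*s,20)],(0,255,0))
pl(D,[(78.5+14*np.cos(t),14*np.sin(t),71) for t in np.linspace(0,6.28,30)],(0,0,255))
cv2.imwrite("pics/w3.png",im)
E
```

```text
(no output)
```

View pics/w3.png

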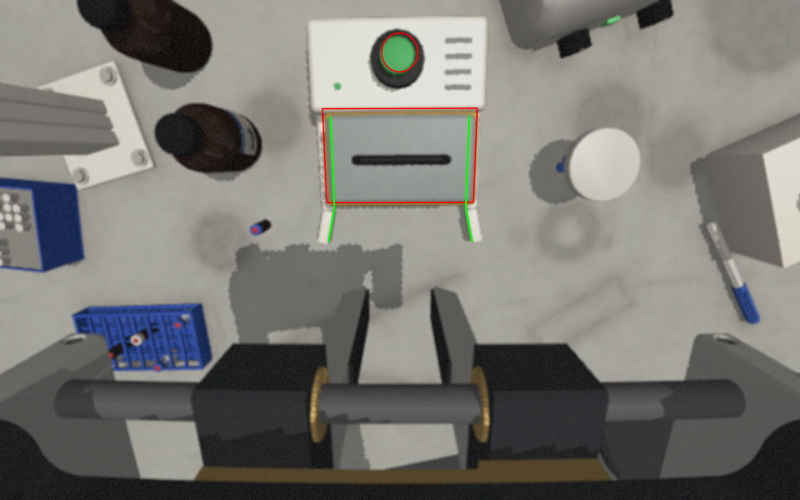

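The pack's outline matches the "home" overlay (325-477, 108-203), flush against the housing. The vial, bottle and jar are standing, and the button is at (398,54), about 2 mm from the estimate. Moving over the button.

>>> {"api": "servo_tool", "payload": {"rows": [[3.7, 0, 0, 0, 0, 0], [3.7, 0, 0, 0, 0, 0], [3.7, 0, 0, 0, 0, 0], [3.7, 0, 0, 0, 0, 0], [0, 0, 0, 0, 0, 0]]}}

```text
clock: 11.9
position: [691.4, -66.2, 193.0]
orientation: [0.992, -0.125, -0.002, -0.0]
ft_force: [-0.2, -0.5, -0.2]
opening: 0.6
finger_force: 0.0
```

>>> {"api": "servo_tool", "payload": {"rows": [[0, 0, 3.0, 0, 0, 0], [0, 0, 3.5, 0, 0, 0], [0, 0, 3.5, 0, 0, 0], [0, 0, 0, 0, 0, 0]]}}

```text
clock: 12.23
position: [684.2, -64.2, 89.2]
orientation: [0.992, -0.125, -0.006, -0.0]
ft_force: [-0.9, 0.7, -1.5]
opening: 0.6
finger_force: 0.0
```

>>> {"api": "servo_tool", "payload": {"rows": [[0.8, 0, 0, 0, 0, 0], [0, 0, 0.5, 0, 0, 0], [0, 0, 0.5, 0, 0, 0], [0, 0, 0, 0, 0, 0]]}}

```text
clock: 12.57
position: [695.3, -66.6, 87.6]
orientation: [0.992, -0.125, -0.0, -0.0]
ft_force: [1.0, 0.4, -0.5]
opening: 0.4
finger_force: 0.0
```

>>> {"api": "servo_tool", "payload": {"rows": [[0, 0, 0.2, 0, 0, 0], [0, 0, 0.2, 0, 0, 0], [0, 0, 0.2, 0, 0, 0], [0, 0, 0.2, 0, 0, 0]]}}

```text
clock: 12.9
position: [695.8, -66.7, 80.0]
orientation: [0.992, -0.125, 0.0, 0.0]
ft_force: [1.2, 0.1, -1.1]
opening: 0.7
finger_force: 0.0
```

>>> {"api": "servo_tool", "payload": {"rows": [[-0.3, 0, 0.2, 0, 0, 0], [0, 0, 0.2, 0, 0, 0], [0, 0, 0.2, 0, 0, 0], [0, 0, 0.2, 0, 0, 0]]}}

```text
clock: 13.23
position: [692.8, -65.9, 72.0]
orientation: [0.992, -0.125, -0.0, -0.0]
ft_force: [-1.4, -0.1, 1.8]
opening: 0.2
finger_force: 1.1
```

>>> {"api": "servo_tool", "payload": {"rows": [[0, 0, 0.2, 0, 0, 0], [0, 0, 0.2, 0, 0, 0], [0, 0, 0, 0, 0, 0]]}}

```text
clock: 13.48
position: [693.0, -66.0, 68.4]
orientation: [0.992, -0.125, 0.0, -0.0]
ft_force: [-1.9, 0.4, 4.0]
opening: 0.7
finger_force: 1.9
```

Contact made, with force rising. I'll go down to the end of travel.

>>> {"api": "servo_tool", "payload": {"rows": [[0, 0, 0.1, 0, 0, 0], [0, 0, 0.1, 0, 0, 0], [0, 0, 0, 0, 0, 0]]}}

```text
clock: 13.73
position: [693.1, -66.0, 68.0]
orientation: [0.992, -0.125, 0.001, 0.0]
ft_force: [-9.5, 1.4, 16.1]
opening: 0.2
finger_force: 8.3
```

>>> {"api": "servo_tool", "payload": {"rows": [[0, 0, 0.1, 0, 0, 0], [0, 0, 0.1, 0, 0, 0], [0, 0, 0, 0, 0, 0]]}}

```text
clock: 13.98
position: [693.3, -66.0, 67.7]
orientation: [0.992, -0.125, 0.001, 0.0]
ft_force: [-16.6, 2.0, 29.0]
opening: 0.3
finger_force: 14.5
```

>>> {"api": "servo_tool", "payload": {"rows": [[0, 0, -0.5, 0, 0, 0], [0, 0, -2.0, 0, 0, 0], [0, 0, -4.0, 0, 0, 0], [0, 0, -4.0, 0, 0, 0], [0, 0, 0, 0, 0, 0]]}}

```text
clock: 14.4
position: [695.5, -66.4, 178.1]
orientation: [0.992, -0.125, 0.006, 0.0]
ft_force: [-0.3, 0.3, 1.3]
opening: 0.5
finger_force: 0.0
```

>>> {"api": "servo_tool", "payload": {"rows": [[-3.5, 0, 0, 0, 0, 0], [-3.5, 0, 0, 0, 0, 0], [-3.5, 0, 0, 0, 0, 0], [-3.5, 0, 0, 0, 0, 0], [0, 0, 0, 0, 0, 0]]}}

```text
clock: 14.82
position: [552.3, -29.9, 168.0]
orientation: [0.992, -0.124, -0.002, -0.0]
ft_force: [0.9, 0.3, 0.6]
opening: 0.8
finger_force: 0.0
```

```bash
python3 - <<'E'
from workcell import eyes
import cv2,numpy as np
a=eyes.get_image("side"); w=eyes.get_image("wrist")
cv2.imwrite("pics/fin.png",np.vstack([cv2.resize(a[150:320,180:460],(494,300),interpolation=cv2.INTER_CUBIC),cv2.resize(w[:250],(494,300))[:, :494]]))
E
```

```text
(no output)
```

View pics/fin.png

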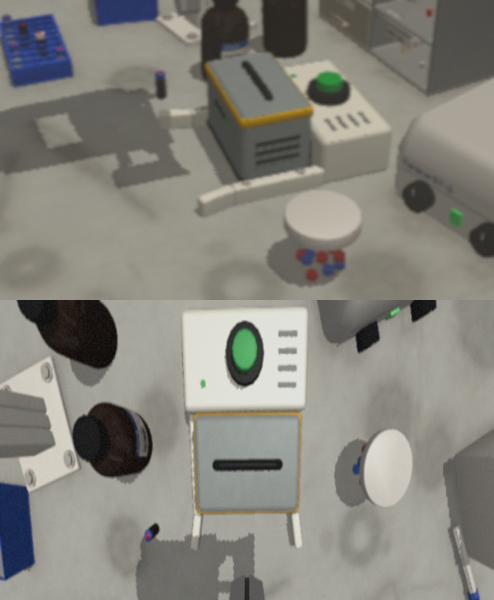

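The pack sits flush in the dock. The button is up, the bottle, jar and vial are standing, and the arm is clear.

```bash
python3 -c "
from workcell import sign_off; print(sign_off())"
```

```text
the job is handed in; nothing more can be done
None
```

The job is handed in, with no verdict returned: the pack was slid home against the back stop, the green button was pressed fully down and released, and the bottle, jar and vial were still standing in place in the last pictures.

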